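# Refit the dust filter of a combustion analyser and hold its access panel shut

## Task

The dust filter of the combustion analyser has just been changed: first push the white filter cassette along the bench, straight and fully home into the bay of the beige filter unit, then turn the black quarter-turn wing on its access panel until the wing's white slot lines up with the two red marks, so that its cross pin can drop into the frame. Then press the sprung panel down flush against the frame with the fingers and keep holding it there for the leak test: the program finishes while still holding the panel shut (it springs open if let go). Leave the other things on the bench where they are.

Things in the scene. Friction and masses are not known exactly. Their poses are not given: they have to be found in the camera images.
- unit: Beige filter unit, fixed on the bench, 220 mm deep (x), 220 wide (y), 76 high without its panel; place and yaw differ. Origin: centre of its underside; x from front to back, y left, z up. Front face at x = -80 mm, a glass tube along the back. The bay in its middle is 95 mm wide (115 at the mouth, 10 mm lead-ins), open to the bench and to the front; its back wall, the stop, is at x = -16 mm.
- bay (a point): The point on the bench where the cassette's origin lies when fully home: x = -46 mm, y = 0 in the unit's frame, same axes. Above the bay's mouth runs a steel rail (z 54 to 76 mm, x -77 to -51 mm of the unit) with a 7.5 mm wide slot along y at x = -64 mm for the wing's cross pin.
- cassette: White filter cassette, loose, 250 to 490 g, on the bench before the mouth, a little askew. Body 60 mm (x) x 90 (y) x 48 high, origin under the body's centre. A blue pull bar (14 wide in y, z 24 to 44 mm) sticks out of it from x = -30 to -110 mm, away from the unit. Home, its far face meets the back wall. Partly in, it stops the flange; the bar passes a 40 mm wide notch in the flange.
- panel (a joint): Access panel on the unit, grey-beige, 156 mm deep, 212 wide, 6 thick, hinged at its back edge along the unit's y at x = 70, z = 83 mm. Rad: 0 = flush (upper face level, 86 mm over the bench), positive = front raised. A spring holds it ajar at 0.09 to 0.10; flush takes about 8 N at the front; let go, it springs open. With the wing out of line the pin meets the rail and it stops at about 0.07.
- panel_front (a point): Middle of the panel's front edge on its upper face, moves with it: x = -86, y = 0, z = 86 mm in the unit's frame when shut, about 15 mm higher when ajar. A front flange hangs from this edge to 43 mm below the upper face.
- wing (a joint): Quarter-turn wing in the panel, upright to it, 22 mm behind the front edge, mid-width (unit x = -64 mm, y = 0). Rad: 0 = bar and white slot along the unit's y, in line with the two red marks; positive = counter-clockwise from above; starts at 0.6 to 1.45. Turns from -1.7 to 1.7 against slight friction, stays where left, no stop at 0. The pin enters the rail within about 0.2 either side.
- wing_top (a point): Top of the wing on its axis, 29 mm above the panel's upper face. The black bar is 34 mm long x 10 mm thick and runs from 5 to 29 mm above the panel, on a steel collar of 28 mm diameter and 5 mm height. The point's y axis runs along the bar.
- boat_rack: Bystander: black wire rack with cream ceramic boats, 195 x 110 x 64 mm, origin under its centre.
- loose_boat: Bystander: one cream ceramic combustion boat, 85 x 18 x 12 mm, origin under its centre.
- tray: Bystander: white enamel tray with blue rim, 260 x 180 x 34 mm, origin under its centre.
- spatula: Bystander: steel spoon spatula 170 mm long, lying in the tray.
- clamp: Bystander: small steel sample clamp, 45 x 30 x 28 mm, in the tray.
- jar: Bystander: amber glass jar with black cap, 52 mm diameter, 85 mm high, origin under its centre.
- old_filter: Bystander: the old grey filter pad, 48 mm diameter, 14 mm thick, lying flat.
- mouse: Bystander: black computer mouse, 100 x 58 x 35 mm.
There are look-alikes about, which are no part of the job. Leave any green or turquoise look-alike of the cassette alone.

How it is judged:
By the outcome, as a careful person would: the job done as asked, in the order asked, and still so for the second after the job is handed in, while the arm keeps its last pose, push and grip.
It also fails if it takes over 59 s, if anything falls off the work surface, if the arm or the gripper's body presses on something with over 40 N, if the wrist force passes 120 N, or if a joint passes its speed limit or range.

## Robot

A 7-joint arm with a two-finger parallel gripper is mounted at the origin on the work surface. World frame = base frame: x ahead of the robot, y to its left, z up, the work surface at z = 0. Lengths are in m, angles in degrees, forces in N, time in s.
With the tool pointing down it reaches from about 0.425 to 0.875 m from the base axis. Payload 4.7 kg.
Tool frame: the origin (TCP) lies at the very end of the fingers, on their centre line; the grasp point (between the pads) lies 19 mm behind it; z points along the fingers, y is the direction in which the jaws open and shut (so a half turn about z gives the same grasp; the last joint's range is limited). The gripper opens to 87 mm and grips with 3 to 60 N. Pads are 19 mm wide; open, the fingers measure 117 mm over their backs; the gripper's body (75 mm by 190 mm) begins 51 mm behind the grasp point.
Start: joints at [70.766, 18.392, -4.016, 83.108, 1.295, 78.541, -3.26], TCP at [0.223, -0.611, 0.223] pointing down, gripper open.
Joint ranges: [-163.93, 163.93], [-17.29, 119.83], [-79.2, 71.16], [3.27, 140.29], [-89.18, 269.18], [5.43, 117.66], [-154.24, 154.24]. Speed limits (degrees/s): [147.25, 147.25, 180, 180, 180, 180, 180].

## Interface

Orientations are given as [roll, pitch, yaw] about the fixed x, y, z axes, in that order (R = Rz(yaw) Ry(pitch) Rx(roll)).
In Python, from cell import * gives the robot as it stands.
- The arm moves only by the tool arm_command, never from a script. Its argument "targets" is a list that holds one entry, the list of rows, each a list of 7 numbers: the shift along the tool's x, y, z in m, then the turn, a rotation vector about the tool's x, y, z in degrees, then the gripper's target within -1 to 1 (shut at 1, half-way at 0, fully open at -1). In form: [[[tx, ty, tz, rx, ry, rz, claw], ...]]. A call has 1 to 10 rows; each row is the pose to reach, as a shift and turn from the pose commanded when the call began, along the tool's axes at that moment; what a row does not reach only later rows make up. A row lasts 1/10 s, in which the tool goes at most 50 mm and 8.59 degrees, less where a joint would pass 70% of its speed; a pose out of reach is approached as far as the arm can. A call with a gripper value outside its range is refused whole. The fingers move at their own pace and stop on an object; "newtons" is the grip in N (left out, the last holds). Time passes only in rows, so rows that repeat a pose let the fingers close. It gives the time, the measured TCP pose, the force and the opening at its end, in the units of the state.
- get_obs(): the state, without advancing time (a new reading comes with each control period).
- read_camera(name): name is "side" or "top" or "wrist"; returns a dict with "img" (420x560x3 uint8, red, green, blue), "z_map" (420x560 float32, m along the optical axis (not along the pixel's ray), 0 where there is no reading), "K" (3x3 intrinsics, pixels), "origin" and "attitude" of the camera in the world. Camera axes: x right, y down, z forward; pixel columns grow to the right and rows downward; lengths in m; the calibration is good to about 2 mm. A picture is of the moment at which its call begins.
- sign_off(): hands the job in, once; it reports no verdict.
Trained networks look in the newest picture that a camera, given by its name, has taken for a name from the list of things; names that differ only in an ending like _2 or _b are one class to them, and where a whole thing is asked for, a point or a joint stands for the part that bears it (a point fixed in the world has none). Each returns a list of dicts, best first, with "conf" (0 to 1); they miss things now and then, are a little off and sometimes report something else, mostly with a low value. They report only what shows in the picture. A call takes as long as a camera call. They do not tell look-alikes from the thing itself.
- search_frame(thing, camera): "position" ([column, row] in pixels, amid what is visible of it).
The state is a dict: "time_s": time; "qpos": joint angles; "joint_velocities": joint speeds; "effort": joint torques, N m; "tool_pos": TCP position; "tool_rot": TCP orientation; "force": force on the tool from outside, world axes, zero at the start; "wrist_torque": the same for the moment, N m; "grip_width": finger opening in m.
Only numpy, scipy, OpenCV 4.12 (cv2) and the standard library are available. Lean on these libraries where they do the work, as an engineer would, in place of code of your own. Each camera call takes 0.05 s, during which the arm holds its last target.

## Working session

There is one attempt and no reset: what is moved stays moved. The work goes in short steps, Python scripts to look and compute and a tool call to move; the robot and the scene stay as the last step left them, time stands still between calls to the robot, and variables do not carry over. Pictures are saved under pics/ and viewed, and the job is handed in when it is done.

Besides the shell and the picture viewer there is one more tool, called after ">>>" in YAML: its name, and indented under it one key for each argument. arm_command: Moves the arm, as the interface text tells. Its arguments: {"type":"object","properties":{"targets":{"type":"array","items":{"type":"array","items":{"type":"array","items":{"type":"number"}}}},"newtons":{"type":"number"}},"required":["targets"]}

```bash
mkdir -p pics; ls; cat > h.py <<'E'
from cell import *
import numpy as np, cv2
from scipy.spatial.transform import Rotation as R
def cam(n,save=None):
    c=read_camera(n)
    if save: cv2.imwrite('pics/'+save,cv2.cvtColor(c['img'],cv2.COLOR_RGB2BGR))
    return c
E
python3 - <<'E'
from h import *
s=get_obs();print(s)
for n in('side','top','wrist'):
    c=cam(n,n+'0.png');print(n,c['K'],c['origin'],c['attitude'])
E
```

```text
pics
{'time_s': 0.0, 'qpos': array([70.76573268, 18.44191362, -4.01441329, 83.17230959,  1.29601605,
       78.54209888, -3.25866398]), 'joint_velocities': array([ 0.04822529,  0.05750156, -0.09642889,  0.07817527, -0.00256532,
       -0.16250311,  0.00153056]), 'effort': array([ 3.74984247e-04, -4.91285813e+01, -4.03802712e-01, -3.12533748e+01,
       -6.38090051e-02,  4.37116460e-02,  1.75293439e-04]), 'tool_pos': array([ 0.22251095, -0.6101508 ,  0.22145174]), 'tool_rot': array([-1.79888971e+02,  7.00680889e-03,  2.00444442e+01]), 'force': array([ 0.35094923, -0.17045791,  0.9212566 ]), 'wrist_torque': array([-0.06106965, -0.02292007,  0.07653126]), 'grip_width': 0.08719068278870624}
side [[444.78339828   0.         281.15786474]
 [  0.         444.78339828 212.471459  ]
 [  0.           0.           1.        ]] [ 0.45725869 -0.8709398   1.0764885 ] [-141.55329009    0.72567961   -6.06482868]
top [[431.31920394   0.         277.76926958]
 [  0.         431.31920394 207.41509092]
 [  0.           0.           1.        ]] [ 0.44901023 -0.07222943  1.30132238] [-175.4997817     1.16092579  -90.27796069]
wrist [[289.69838403   0.         281.59806354]
 [  0.         289.69838403 206.90622335]
 [  0.           0.           1.        ]] [ 0.29300306 -0.58589888  0.38355299] [ 1.64204515e+02  7.20461993e-02 -6.99677228e+01]
```

View pics/top0.png

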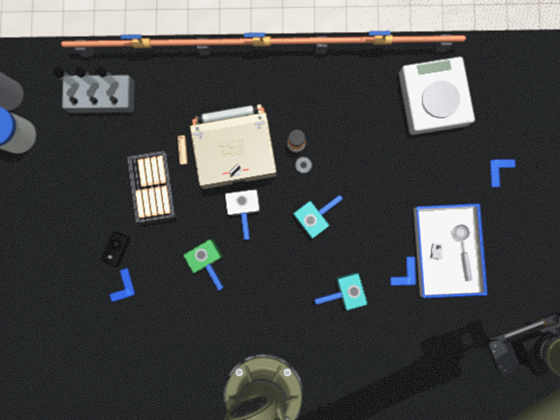

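View pics/side0.png

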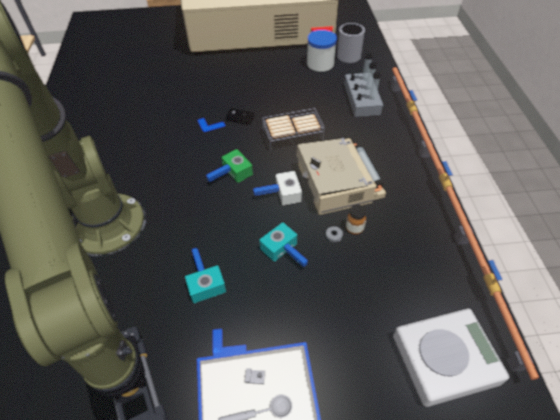

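View pics/wrist0.png

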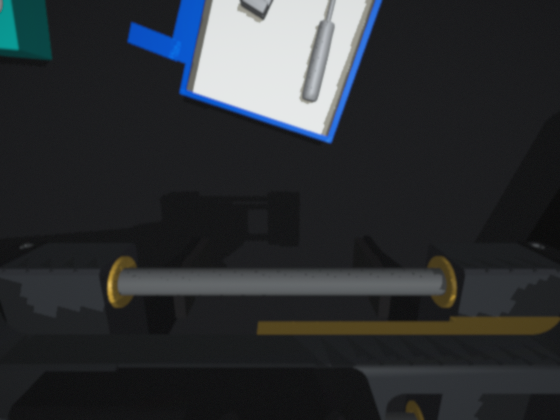

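The top view shows the unit at about (235,148), the white cassette at (242,203) with its bar towards (246,238), and the wing at (235,170). The green and turquoise look-alikes are elsewhere.

```bash
cat >> h.py <<'E'
def cloud(c):
    Z=c['z_map'].astype(float);h,w=Z.shape;K=c['K']
    u,v=np.meshgrid(np.arange(w),np.arange(h))
    P=np.stack([(u-K[0,2])/K[0,0]*Z,(v-K[1,2])/K[1,1]*Z,Z],-1)
    att=np.array(c['attitude'])
    W=P@R.from_euler('xyz',att,degrees=True).as_matrix().T+np.array(c['origin'])
    W[Z==0]=np.nan
    return W
def proj(c,p):
    q=R.from_euler('xyz',c['attitude'],degrees=True).as_matrix().T@(np.array(p)-c['origin'])
    q=c['K']@q;return q[:2]/q[2]
def rect(P):
    r=cv2.minAreaRect(P[:,:2].astype(np.float32)*1000);return r
E
python3 - <<'E'
from h import *
for n in('top','side'):
    c=cam(n);W=cloud(c);I=c['img'].astype(int)
    bench=W[...,2]
    m=np.isfinite(bench)
    print(n,'bench median z',np.nanmedian(bench[(abs(bench)<.02)]))
    # panel
    X=W
    near=(X[...,0]>.42)&(X[...,0]<.85)&(X[...,1]>-.1)&(X[...,1]<.25)
    # white cassette
    mn=I.min(-1);mx=I.max(-1)
    roi=np.zeros(bench.shape,bool)
    if n=='top': roi[185:222,215:268]=1
    else: roi[165:210,268:310]=1
    w=roi&(bench>.04)&(bench<.056)&(mx-mn<40)
    print('cassette',w.sum(),rect(X[w]),X[w].mean(0))
    roi=np.zeros(bench.shape,bool)
    if n=='top': roi[195:245,230:265]=1
    else: roi[175:205,248:285]=1
    b=roi&(I[...,2]>I[...,0]+60)&(bench>.03)&(bench<.055)
    print('bar',b.sum(),rect(X[b]),X[b].mean(0))
    p=(near)&(bench>.078)&(bench<.112)
    l,lab,st,ce=cv2.connectedComponentsWithStats(p.astype(np.uint8))
    k=1+np.argmax(st[1:,4]);pp=lab==k
    P=X[pp];print('panel',pp.sum(),rect(P),st[k])
    A=np.c_[P[:,:2],np.ones(len(P))];s=np.linalg.lstsq(A,P[:,2],rcond=None)[0]
    print('plane',s,np.hypot(s[0],s[1]), np.degrees(np.arctan2(s[1],s[0])))
    wg=near&(bench>.112)&(bench<.14)
    print('wing',wg.sum(),X[wg].mean(0) if wg.any() else '',rect(X[wg]) if wg.sum()>3 else'')
    print(search_frame('wing_top',n)[:2],search_frame('panel_front',n)[:2],search_frame('bay',n)[:2])
    r=(slice(90,240),slice(160,320)) if n=='top' else (slice(120,220),slice(240,390))
    cv2.imwrite(f'pics/{n}1.png',cv2.resize(c['img'][r][...,::-1],None,fx=5,fy=5,interpolation=cv2.INTER_CUBIC)[:600,:800] if n=='side' else cv2.resize(c['img'][r][...,::-1],(640,600),interpolation=cv2.INTER_CUBIC))
E
```

```text
top bench median z 0.0005323497203908456
cassette 632 ((567.4639282226562, 73.94541931152344), (125.97163391113281, 74.93012237548828), 84.07958984375) [0.56483026 0.05866938 0.04841146]
bar 138 ((494.5172424316406, 50.22660827636719), (77.35188293457031, 14.025955200195312), 6.987061500549316) [0.49475761 0.0497687  0.04362738]
panel 4129 ((712.466796875, 82.3685302734375), (182.62730407714844, 218.9777069091797), 9.524914741516113) [ 192  113   83   74 4129]
plane [-0.08070047 -0.01206941  0.15072499] 0.08159801753582428 -171.4940004699931
wing 63 [0.6485702  0.07125031 0.12539345] ((649.9047241210938, 71.33702087402344), (11.986661911010742, 33.187461853027344), 44.777191162109375)
[{'position': [233.7, 154.0], 'conf': 0.41}, {'position': [464.4, 251.4], 'conf': 0.18}] [{'position': [232.7, 159.5], 'conf': 0.96}, {'position': [440.2, 252.1], 'conf': 0.28}] [{'position': [233.3, 144.8], 'conf': 0.7}]
side bench median z 0.0008047856914126239
cassette 448 ((578.7310180664062, 62.9573860168457), (91.81800079345703, 103.40801239013672), 9.997442245483398) [0.56544661 0.05343067 0.04816388]
bar 152 ((493.9022521972656, 49.13296890258789), (76.38597106933594, 21.24866485595703), 8.384868621826172) [0.49413371 0.04567105 0.04094302]
panel 2635 ((712.9390869140625, 77.89846801757812), (181.81019592285156, 219.5849609375), 9.061964988708496) [ 298  138   75   59 2635]
plane [-0.07522268 -0.00431904  0.14602691] 0.07534657340520476 -176.7138745502391
wing 58 [0.64921217 0.06710854 0.12303385] ((649.5550537109375, 68.18024444580078), (15.196967124938965, 33.45144271850586), 58.52686309814453)
[] [{'position': [329.8, 167.9], 'conf': 0.57}] [{'position': [337.3, 172.8], 'conf': 0.57}]
```

```bash
ls pics
```

```text
side0.png
side1.png
top0.png
top1.png
wrist0.png
```

View pics/top1.png

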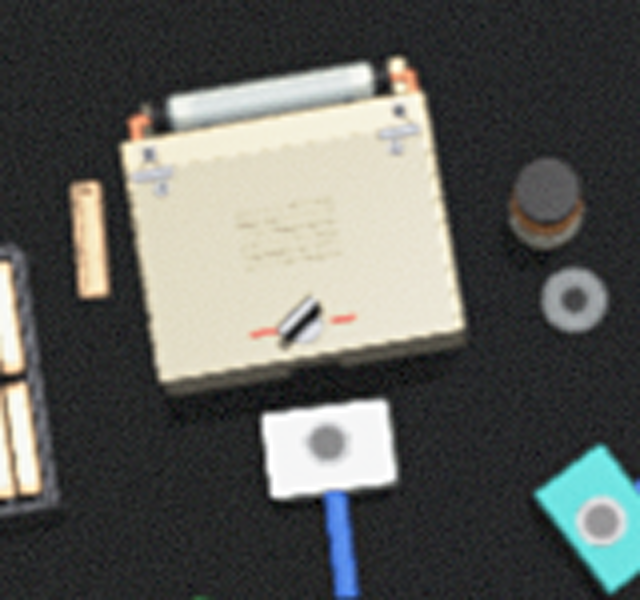

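```bash
cat >> h.py <<'E'
def delta(pos,rpy,base=None):
    """tool-frame shift & rotvec from base pose (pos,rpy) or measured"""
    if base is None:
        s=get_obs();base=(s['tool_pos'],s['tool_rot'])
    R0=R.from_euler('xyz',base[1],degrees=True);R1=R.from_euler('xyz',rpy,degrees=True)
    d=R0.inv().apply(np.array(pos)-base[0]);r=(R0.inv()*R1).as_rotvec(degrees=True)
    print('shift',np.round(d,4),'turn',np.round(r,2))
E
python3 - <<'E'
from h import *
delta([.470,.047,.20],[180,0,7],([.223,-.611,.223],[180,0,20.04]))
E
```

```text
shift [ 0.4575 -0.5335  0.023 ] turn [-0.   -0.   13.04]
```

>>> arm_command:
  targets:
    - [[0.4575,-0.5335,0.023,0,0,13.04,-1],[0.4575,-0.5335,0.023,0,0,13.04,-1],[0.4575,-0.5335,0.023,0,0,13.04,-1],[0.4575,-0.5335,0.023,0,0,13.04,-1],[0.4575,-0.5335,0.023,0,0,13.04,-1],[0.4575,-0.5335,0.023,0,0,13.04,-1],[0.4575,-0.5335,0.023,0,0,13.04,-1],[0.4575,-0.5335,0.023,0,0,13.04,-1],[0.4575,-0.5335,0.023,0,0,13.04,-1],[0.4575,-0.5335,0.023,0,0,13.04,-1]]

```text
time_s: 1.55
tool_pos: [0.3988, -0.1409, 0.2065]
tool_rot: [179.9, -0.0, 7.0]
force: [1.0, -0.0, 0.0]
grip_width: 0.0866
```

```bash
python3 - <<'E'
from h import *
s=get_obs();print(s['tool_pos'],s['qpos'],s['joint_velocities'])
delta([.470,.047,.20],[180,0,7])
E
```

```text
[ 0.39875035 -0.14089831  0.20654682] [ 46.16942205  -8.94942676 -27.25745153 113.51028364  -4.18783819
  74.4202071  -62.68964717] [-25.21668725  -2.90684271 -37.40033282   1.75249855  -6.79032231
  -1.96795862 -59.67813942]
shift [ 0.0936 -0.1778  0.0064] turn [ 0.08 -0.05 -0.01]
```

>>> arm_command:
  targets:
    - [[0.0936,-0.1778,0.0064,0,0,0,-1],[0.0936,-0.1778,0.0064,0,0,0,-1],[0.0936,-0.1778,0.0064,0,0,0,-1],[0.0936,-0.1778,0.0064,0,0,0,-1],[0.0936,-0.1778,0.0064,0,0,0,-1],[0.0936,-0.1778,0.0064,0,0,0,-1],[0.0936,-0.1778,0.0064,0,0,0,-1]]

```text
time_s: 2.25
tool_pos: [0.4693, 0.0437, 0.1996]
tool_rot: [180.0, 0.0, 6.9]
force: [0.2, 0.9, -0.1]
grip_width: 0.0871
```

```bash
python3 - <<'E'
from h import *
s=get_obs();print(s['tool_pos'],s['tool_rot'],s['qpos'],s['joint_velocities'])
c=cam('wrist','w2.png');print(c['origin'],c['attitude'])
E
```

```text
[0.46931104 0.04372222 0.19964667] [1.79955389e+02 3.20231560e-02 6.90980884e+00] [ 35.86851203  -1.52033861 -43.24449058 107.99097508  -1.04191254
  73.15162802 -90.15349517] [ 0.66316969 -0.37792705  0.71494371  0.24060692 -0.17429022 -0.05468795
 -0.19758183]
[0.54370991 0.05184575 0.36160669] [ 1.64185213e+02 -6.97882725e-02 -8.30990667e+01]
```

View pics/w2.png

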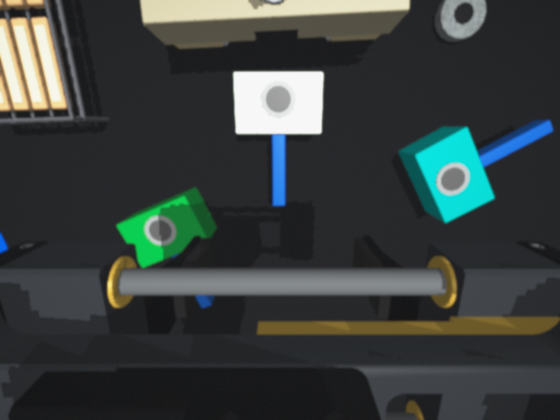

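```bash
cat > m.py <<'E'
from h import *
c=cam('wrist');W=cloud(c);I=c['img'].astype(int);z=W[...,2]
mx=I.max(-1);mn=I.min(-1)
print('bench',np.nanmedian(z[(abs(z)<.02)]))
w=(z>.042)&(z<.055)&(W[...,0]>.5)&(abs(W[...,1]-.06)<.07)&(mx-mn<40)&(W[...,0]<.64)
n,l,st,ce=cv2.connectedComponentsWithStats(w.astype(np.uint8));w=l==1+np.argmax(st[1:,4])
print('cassette',w.sum(),rect(W[w]),np.median(z[w]))
b=(I[...,2]>I[...,0]+60)&(I[...,2]>I[...,1]+60)&(z>.036)&(z<.055)&(abs(W[...,1]-.05)<.04)
n,l,st,ce=cv2.connectedComponentsWithStats(b.astype(np.uint8));b=l==1+np.argmax(st[1:,4])
print('bar',b.sum(),rect(W[b]),np.median(z[b]))
x=W[b];vx,vy,x0,y0=cv2.fitLine(x[:,:2].astype(np.float32),cv2.DIST_L2,0,.001,.001).ravel();print('bar yaw',np.degrees(np.arctan(vy/vx)))
g=(I[...,1]>I[...,0]+50)&(I[...,1]>I[...,2]+40)&(z>.02)&(z<.06)
if g.any():
  G=W[g];print('green min y',G[G[:,1].argmin()], 'max x',G[G[:,0].argmax()])
p=(z>.085)&(z<.11)&(W[...,0]>.6)&(mx>120)
if p.any():
  P=W[p];print('panel',len(P),rect(P))
  xs=[];
  for y in np.arange(P[:,1].min()+.01,P[:,1].max()-.01,.005):
    q=P[abs(P[:,1]-y)<.0025]
    if len(q): xs.append((y,q[:,0].min()))
  xs=np.array(xs);f=np.polyfit(xs[:,0],xs[:,1],1);r=xs[:,1]-np.polyval(f,xs[:,0]);k=abs(r)<.004;f=np.polyfit(xs[k,0],xs[k,1],1);print('front edge yaw',np.degrees(np.arctan(-f[0])),'x at y=.07',np.polyval(f,.07),'y range',P[:,1].min(),P[:,1].max())
E
python3 m.py
```

```text
bench -0.0002798821360073256
cassette 5369 ((564.8846435546875, 57.90296173095703), (60.333709716796875, 90.20928955078125), 6.984648704528809) 0.04781717672091251
bar 917 ((495.4893798828125, 49.45889663696289), (77.60259246826172, 13.755560874938965), 6.969232559204102) 0.043484340334024485
bar yaw 6.682531
green min y [0.40752703 0.12176001 0.03374683] max x [0.45600877 0.15095642 0.03731271]
panel 4654 ((632.2035522460938, 68.12528228759766), (17.068485260009766, 211.87777709960938), 8.812216758728027)
front edge yaw 9.456132312895914 x at y=.07 0.6243793699400313 y range -0.03695775755855782 0.17323554127289625
```

```bash
python3 - <<'E'
from h import *
print(get_obs()['tool_pos'])
delta([.4756,.0469,.012],[180,0,7])
E
```

```text
[0.46933389 0.04328116 0.19969606]
shift [ 0.0067 -0.003   0.1877] turn [ 0.04  0.02 -0.17]
```

>>> arm_command:
  targets:
    - [[0.0067,-0.003,0.04,0,0,0,-0.3],[0.0067,-0.003,0.08,0,0,0,-0.3],[0.0067,-0.003,0.13,0,0,0,-0.3],[0.0067,-0.003,0.13,0,0,0,-0.3],[0.0067,-0.003,0.13,0,0,0,-0.3]]
  newtons: 20

```text
time_s: 2.85
tool_pos: [0.4755, 0.0481, 0.0701]
tool_rot: [-180.0, 0.1, 6.9]
force: [0.2, 0.1, 0.7]
grip_width: 0.0593
```

```bash
python3 - <<'E'
from h import *
print(get_obs()['tool_pos'],get_obs()['tool_rot'])
delta([.4756,.0469,.012],[180,0,7])
cam('wrist','w3.png')
E
```

```text
[0.47553923 0.04812918 0.07005264] [-1.79974934e+02  7.84132147e-02  6.92583618e+00]
shift [-0.      0.0013  0.0581] turn [-0.03  0.08 -0.07]
```

View pics/w3.png

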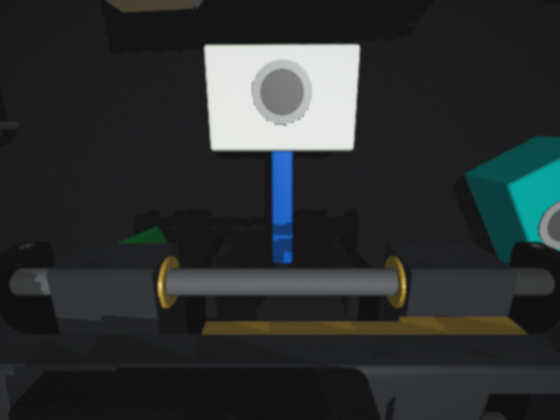

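>>> arm_command:
  targets:
    - [[0,0.0013,0.03,0,0,0,-0.3],[0,0.0013,0.058,0,0,0,-0.3],[0,0.0013,0.058,0,0,0,-0.3],[0,0.0013,0.058,0,0,0,0.9],[0,0.0013,0.058,0,0,0,0.9],[0,0.0013,0.058,0,0,0,0.9],[0,0.0013,0.058,0,0,0,0.9],[0,0.0013,0.058,0,0,0,0.9]]
  newtons: 20

```text
time_s: 3.7
tool_pos: [0.4764, 0.0475, 0.0124]
tool_rot: [180.0, -0.1, 7.0]
force: [0.4, -0.0, -0.4]
grip_width: 0.0243
```

>>> arm_command:
  targets:
    - [[0,0,0,0,0,0,0.9],[0,0,0,0,0,0,0.9],[0,0,0,0,0,0,0.9]]

```text
time_s: 4.0
tool_pos: [0.476, 0.0476, 0.0119]
tool_rot: [180.0, 0.0, 7.0]
force: [-0.5, -0.0, 1.9]
grip_width: 0.014
```

```bash
python3 - <<'E'
from h import *
s=get_obs();print(s['tool_pos'],s['tool_rot'],s['grip_width'])
u=np.array([np.cos(np.radians(9.3)),np.sin(np.radians(9.3))])
bay=np.array([.6629,.0732])
for d in (0.1+0.0,0.06,0.0):
    t=bay-u*(d+.090)
    print(d,t); delta([t[0],t[1],.012],[180,0,9.3])
cam('wrist','w4.png')
E
python3 m.py
```

```text
[0.47601151 0.04757505 0.01186426] [1.79989733e+02 7.26236527e-03 7.01190538e+00] 0.013963362634889034
0.1 [0.47539741 0.04249527]
shift [-0.0012  0.005  -0.0001] turn [ 0.01  0.01 -2.29]
0.06 [0.51487164 0.04895943]
shift [ 0.0387  0.0034 -0.0001] turn [ 0.01  0.01 -2.29]
0.0 [0.57408299 0.05865566]
shift [ 0.0987  0.001  -0.0001] turn [ 0.01  0.01 -2.29]
bench -0.0002225827696304694
cassette 34343 ((564.573486328125, 57.692928314208984), (61.00215148925781, 90.62739562988281), 6.791348934173584) 0.04792865181662348
bar 2071 ((515.4676513671875, 51.581871032714844), (37.64247512817383, 13.098136901855469), 7.548184871673584) 0.04365786079166287
bar yaw 5.0916786
green min y [0.43623985 0.13894998 0.04710894] max x [0.45572632 0.15146045 0.04744711]
```

View pics/w4.png

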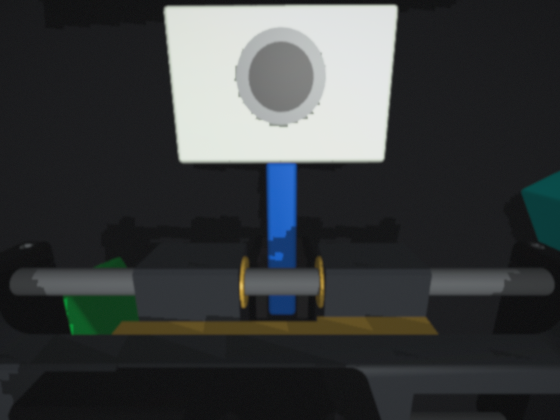

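>>> arm_command:
  targets:
    - [[0.006,0.0015,0,0,0,-0.6,0.9],[0.012,0.003,0,0,0,-1.2,0.9],[0.018,0.004,0,0,0,-1.8,0.9],[0.024,0.0042,0,0,0,-2.3,0.9],[0.03,0.0038,0,0,0,-2.3,0.9],[0.0345,0.0036,0,0,0,-2.3,0.9],[0.0387,0.0034,0,0,0,-2.3,0.9],[0.0387,0.0034,0,0,0,-2.3,0.9]]

```text
time_s: 4.9
tool_pos: [0.514, 0.0487, 0.0116]
tool_rot: [180.0, 0.2, 9.3]
force: [-3.9, -0.5, 5.4]
grip_width: 0.0137
```

```bash
python3 - <<'E'
from h import *
s=get_obs();print(s['tool_pos'],s['tool_rot'],s['grip_width'],s['force'])
u=np.array([np.cos(np.radians(9.3)),np.sin(np.radians(9.3))])
bay=np.array([.6629,.0732])
for d in (0.05,0.025,0.0):
    t=bay-u*(d+.090)
    print(d,t); delta([t[0],t[1],.012],[180,0,9.3])
c=cam('top');cv2.imwrite('pics/t5.png',cv2.resize(c['img'][90:240,160:320][...,::-1],(640,600),interpolation=cv2.INTER_CUBIC))
c=cam('side');cv2.imwrite('pics/s5.png',cv2.resize(c['img'][120:225,240:400][...,::-1],(800,525),interpolation=cv2.INTER_CUBIC))
E
python3 m.py
```

```text
[0.51404479 0.04865954 0.01161491] [1.79983864e+02 1.67156844e-01 9.30139047e+00] 0.013665523665092308 [-3.91133085 -0.45213355  5.43260221]
0.05 [0.5247402  0.05057547]
shift [ 0.0109 -0.0002 -0.0004] turn [0.02 0.17 0.  ]
0.025 [0.54941159 0.05461556]
shift [ 0.0359 -0.0002 -0.0005] turn [0.02 0.17 0.  ]
0.0 [0.57408299 0.05865566]
shift [ 0.0609 -0.0002 -0.0006] turn [0.02 0.17 0.  ]
bench -0.0002072072382927198
cassette 31969 ((602.1072387695312, 59.416473388671875), (60.702781677246094, 96.38365936279297), 9.34851360321045) 0.048047132002138476
bar 1998 ((553.9667358398438, 54.096099853515625), (35.72126007080078, 13.352849960327148), 9.581059455871582) 0.04360356801747835
bar yaw 6.678318
green min y [0.45375686 0.15617297 0.02200596] max x [0.45375686 0.15617297 0.02200596]
```

View pics/s5.png

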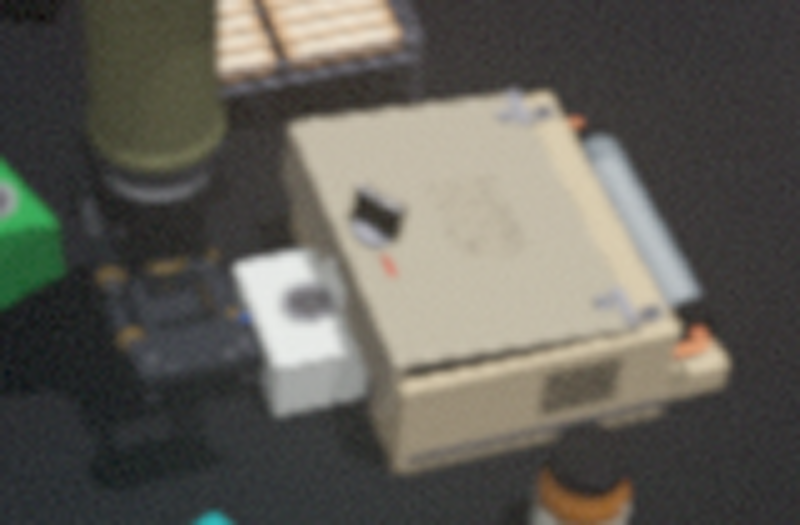

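View pics/t5.png

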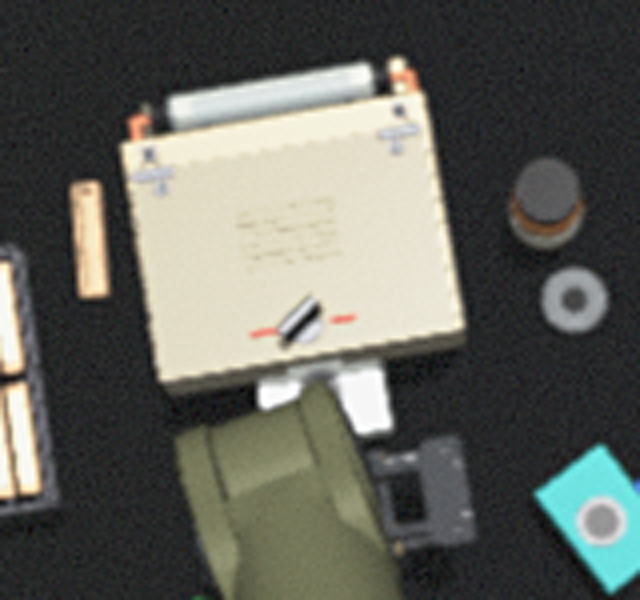

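>>> arm_command:
  targets:
    - [[0.006,0,0,0,0,0,0.9],[0.012,0,0,0,0,0,0.9],[0.018,0,0,0,0,0,0.9],[0.024,0,0,0,0,0,0.9],[0.03,0,0,0,0,0,0.9],[0.036,0,0,0,0,0,0.9],[0.042,0,0,0,0,0,0.9],[0.048,0,0,0,0,0,0.9],[0.052,0,0,0,0,0,0.9]]

```text
time_s: 5.95
tool_pos: [0.5651, 0.0571, 0.0115]
tool_rot: [180.0, 0.2, 9.3]
force: [-5.5, -0.5, 5.7]
grip_width: 0.0135
```

>>> arm_command:
  targets:
    - [[0.002,0,0,0,0,0,0.9],[0.004,0,0,0,0,0,0.9],[0.006,0,0,0,0,0,0.9],[0.007,0,0,0,0,0,0.9]]

```text
time_s: 6.35
tool_pos: [0.5718, 0.0582, 0.0115]
tool_rot: [180.0, 0.2, 9.3]
force: [-5.8, -1.0, 6.9]
grip_width: 0.0137
```

>>> arm_command:
  targets:
    - [[0.001,0,0,0,0,0,0.9],[0.002,0,0,0,0,0,0.9],[0.003,0,0,0,0,0,0.9],[0.003,0,0,0,0,0,0.9]]

```text
time_s: 6.75
tool_pos: [0.5748, 0.0587, 0.0116]
tool_rot: [180.0, 0.2, 9.3]
force: [-5.6, -0.7, 5.5]
grip_width: 0.014
```

>>> arm_command:
  targets:
    - [[0.001,0,0,0,0,0,0.9],[0.002,0,0,0,0,0,0.9],[0.003,0,0,0,0,0,0.9],[0.003,0,0,0,0,0,0.9]]

```text
time_s: 7.15
tool_pos: [0.5756, 0.0588, 0.0113]
tool_rot: [179.9, 0.4, 9.3]
force: [-9.9, -1.7, 11.3]
grip_width: 0.0137
```

>>> arm_command:
  targets:
    - [[0.002,0,0,0,0,0,0.9],[0.004,0,0,0,0,0,0.9],[0.004,0,0,0,0,0,0.9]]

```text
time_s: 7.45
tool_pos: [0.5758, 0.0588, 0.0104]
tool_rot: [179.9, 0.9, 9.3]
force: [-18.6, -2.8, 14.7]
grip_width: 0.0141
```

```bash
python3 - <<'E'
from h import *
s=get_obs();print(s['tool_pos'],s['tool_rot'],s['grip_width'],s['force'])
c=cam('wrist','w6.png');
c=cam('side');cv2.imwrite('pics/s6.png',cv2.resize(c['img'][120:225,240:400][...,::-1],(800,525),interpolation=cv2.INTER_CUBIC))
E
python3 m.py
```

```text
[0.57583512 0.05882103 0.01044164] [179.90401556   0.91527415   9.30468469] 0.01414487510465832 [-18.57108469  -2.84057519  14.67003712]
bench -0.0002584342381221211
cassette 137 ((585.3408203125, 71.18370819091797), (9.511679649353027, 2.201139450073242), 78.45286560058594) 0.045957504256221415
bar 1002 ((594.2435302734375, 61.17223358154297), (21.637096405029297, 12.780991554260254), 10.123981475830078) 0.04296764635341824
bar yaw 11.806924
panel 114715 ((639.5841674804688, 68.94134521484375), (79.36544036865234, 148.21258544921875), 8.906976699829102)
front edge yaw 8.292388598310037 x at y=.07 0.6044844746571171 y range -0.006191443719156475 0.13986805184964266
```

View pics/s6.png

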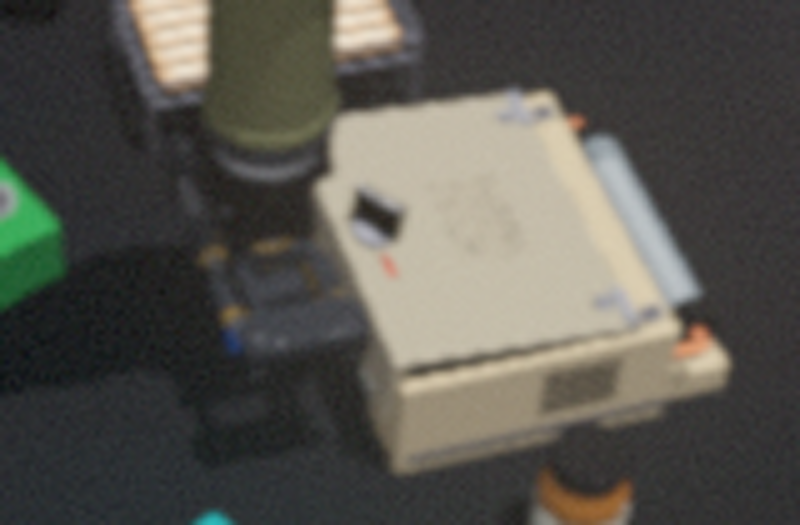

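View pics/w6.png

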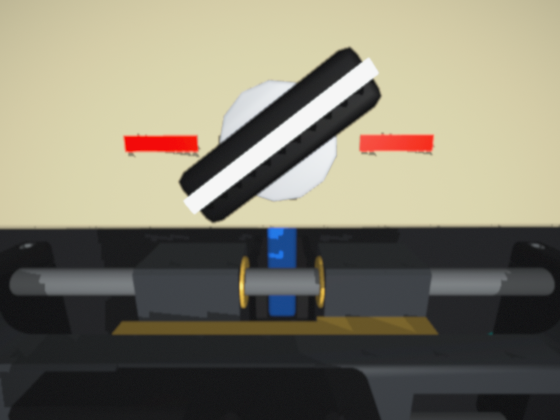

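>>> arm_command:
  targets:
    - [[-0.003,0,0,0,0,0,0.9],[-0.003,0,0,0,0,0,-0.3],[-0.003,0,0,0,0,0,-0.3],[-0.003,0,0,0,0,0,-0.3],[-0.003,0,0,0,0,0,-0.3],[-0.003,0,-0.05,0,0,0,-0.3],[-0.003,0,-0.1,0,0,0,-0.3],[-0.003,0,-0.15,0,0,0,-0.3],[-0.003,0,-0.18,0,0,0,-0.3],[-0.003,0,-0.18,0,0,0,-0.3]]

```text
time_s: 8.6
tool_pos: [0.5834, 0.0605, 0.1974]
tool_rot: [179.9, -0.6, 9.3]
force: [0.2, -0.7, -0.1]
grip_width: 0.0562
```

```bash
cat > m2.py <<'E'
from h import *
import sys
s=get_obs();print(s['tool_pos'],s['tool_rot'],s['grip_width'],s['force'],s['qpos'])
c=cam('wrist',sys.argv[1]);W=cloud(c);I=c['img'].astype(int);z=W[...,2]
mx=I.max(-1);mn=I.min(-1);near=(W[...,0]>.6)&(W[...,0]<.72)&(abs(W[...,1]-.07)<.08)
red=near&(I[...,0]>I[...,1]+80)&(I[...,0]>I[...,2]+80)&(z>.08)&(z<.11)
def lin(m):
    P=W[m];vx,vy,x,y=cv2.fitLine(P[:,:2].astype(np.float32),cv2.DIST_HUBER,0,.001,.001).ravel();return np.degrees(np.arctan2(vy,vx))%180
print('red',red.sum(),W[red].mean(0),lin(red))
wr=near&(z>.115)&(z<.14);print('wing top pts',wr.sum(),rect(W[wr]),np.nanpercentile(z[wr],95),lin(wr))
sl=wr&(mn>170);print('slot',sl.sum(),W[sl].mean(0),lin(sl)) if sl.sum()>10 else None
p=near&(z>.085)&(z<.105)&(mx>110)&~red&(np.hypot(W[...,0]-.647,W[...,1]-.071)>.025)
P=W[p];A=np.c_[P[:,:2],np.ones(len(P))];k=np.linalg.lstsq(A,P[:,2],rcond=None)[0];print('plane',k,'tilt',np.hypot(k[0],k[1]))
E
python3 m2.py w7.png; python3 m.py
```

```text
[0.58337258 0.06050643 0.19743275] [179.90712064  -0.5734527    9.30547044] 0.05621958137504545 [ 0.1667239  -0.69605547 -0.12471569] [ 28.83971022  15.63938077 -44.06298682  93.79644741  11.3619538
  74.54925266 -97.79503741]
red 160 [0.64665373 0.07132465 0.09843686] 99.52711
wing top pts 569 ((649.3258666992188, 70.5103988647461), (10.609685897827148, 33.81218338012695), 46.17451858520508) 0.12830364763920168 136.11795
slot 212 [0.64984452 0.07067955 0.12705684] 135.93391
plane [-0.08835179 -0.01520726  0.15609716] tilt 0.08965098775392352
bench -0.00025612188692328286
cassette 13 ((618.5648803710938, 65.30715942382812), (0.35460391640663147, 12.952146530151367), 9.314188003540039) 0.04387058672451222
bar 627 ((586.8159790039062, 60.004241943359375), (60.367156982421875, 13.11235523223877), 9.537165641784668) 0.04359113563203515
bar yaw 9.856734
panel 39875 ((688.7868041992188, 77.31795501708984), (128.2189178466797, 212.3192138671875), 9.279877662658691)
front edge yaw 9.190308128124453 x at y=.07 0.6249474214827193 y range -0.03664914616498126 0.19158608478965994
```

View pics/w7.png

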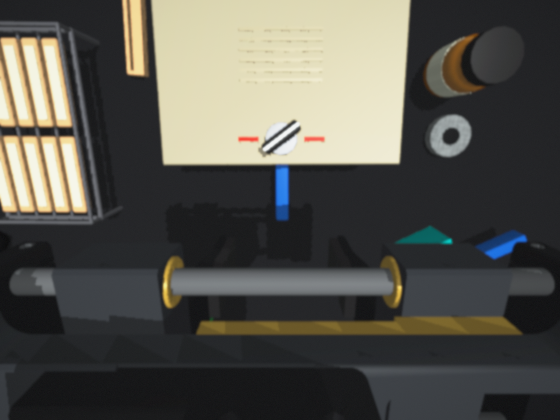

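```bash
cat >> h.py <<'E'
TH=9.3; BASE=np.array([.6468,.0711,.0986])
def wingpose(h,phi,tilt=5.4,base=BASE):
    Rp=R.from_euler('z',TH,degrees=True)*R.from_euler('y',tilt,degrees=True)
    a=Rp.apply([0,0,1]);T=Rp*R.from_euler('z',phi+90,degrees=True)*R.from_euler('x',180,degrees=True)
    return base+a*h,T.as_euler('xyz',degrees=True)
E
python3 - <<'E'
from h import *
p,r=wingpose(.06,36.7);print(p,r);delta(p,r)
E
```

```text
[0.65237228 0.0720125  0.15833372] [-175.66583243   -3.22410149  135.87796528]
shift [ 0.073  -0.0007  0.034 ] turn [   6.08   -3.   -126.59]
```

>>> arm_command:
  targets:
    - [[0.02,0,-0.01,0.41,-0.2,-8.44,-0.3],[0.035,0,-0.01,0.81,-0.4,-16.88,-0.3],[0.05,0,-0.01,1.22,-0.6,-25.32,-0.3],[0.073,-0.0007,0,1.62,-0.8,-33.76,-0.3],[0.073,-0.0007,0,2.03,-1,-42.2,-0.3],[0.073,-0.0007,0,2.43,-1.2,-50.64,-0.3],[0.073,-0.0007,0,2.84,-1.4,-59.1,-0.3],[0.073,-0.0007,0,3.24,-1.6,-67.5,-0.3],[0.073,-0.0007,0,3.65,-1.8,-75.96,-0.3],[0.073,-0.0007,0,4.05,-2,-84.4,-0.3]]

```text
time_s: 9.7
tool_pos: [0.6509, 0.0718, 0.1891]
tool_rot: [-175.8, -1.2, 94.1]
force: [0.4, 0.2, 0.6]
grip_width: 0.0564
```

```bash
python3 - <<'E'
from h import *
print(get_obs()['qpos'])
p,r=wingpose(.07,36.7);print(p,r);delta(p,r)
E
```

```text
[ 30.15496544  33.84581615 -56.37026164  79.2927208   25.34772258
  84.91644227 -21.2478273 ]
[0.65330099 0.07216458 0.16828934] [-175.66583243   -3.22410149  135.87796528]
shift [-0.0003  0.0039  0.0206] turn [  1.74  -1.13 -41.81]
```

>>> arm_command:
  targets:
    - [[0,0.004,0.01,0.35,-0.23,-8.36,-0.3],[0,0.004,0.01,0.7,-0.46,-16.7,-0.3],[0,0.004,0.01,1.05,-0.69,-25,-0.3],[0,0.004,0.015,1.4,-0.92,-33.4,-0.3],[-0.0003,0.0039,0.02,1.74,-1.13,-41.81,-0.3],[-0.0003,0.0039,0.02,1.74,-1.13,-41.81,-0.3],[-0.0003,0.0039,0.02,1.74,-1.13,-41.81,-0.3]]

```text
time_s: 10.4
tool_pos: [0.6537, 0.0724, 0.1699]
tool_rot: [-175.7, -3.2, 135.3]
force: [0.9, 0.6, 0.1]
grip_width: 0.0563
```

```bash
python3 m2.py w8.png;python3 - <<'E'
from h import *
for h in(.07,.035,.008):
  p,r=wingpose(h,36.7);print(p,r);delta(p,r)
E
```

```text
[0.65370571 0.07239362 0.16987716] [-175.71795068   -3.16277267  135.34395383] 0.056325923526559206 [0.93599324 0.6367512  0.13808604] [ 31.74086484  39.29874561 -62.93771712  78.88721069  32.76897032
  87.28901177  15.52664057]
red 163 [0.64660902 0.0711824  0.09836424] 99.42058
wing top pts 599 ((648.697021484375, 70.87676239013672), (9.77437686920166, 35.08885192871094), 45.75270080566406) 0.12836646141748786 135.97574
slot 138 [0.65092458 0.06914334 0.12717637] 135.4105
plane [-0.08857326 -0.01527985  0.15625016] tilt 0.08988156880412125
[0.65330099 0.07216458 0.16828934] [-175.66583243   -3.22410149  135.87796528]
shift [ 0.0003 -0.0004  0.0023] turn [ 0.12  0.07 -0.53]
[0.6500505  0.07163229 0.13344467] [-175.66583243   -3.22410149  135.87796528]
shift [ 0.0003 -0.0005  0.0373] turn [ 0.12  0.07 -0.53]
[0.64754297 0.07122167 0.1065645 ] [-175.66583243   -3.22410149  135.87796528]
shift [ 0.0003 -0.0006  0.0643] turn [ 0.12  0.07 -0.53]
```

View pics/w8.png

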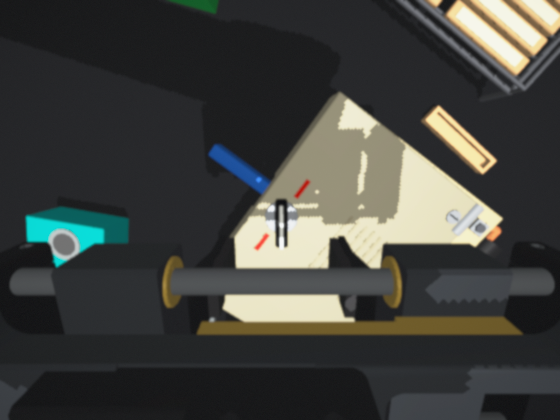

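>>> arm_command:
  targets:
    - [[0,-0.0005,0.025,0,0,-0.5,-0.3],[0,-0.0005,0.045,0,0,-0.5,-0.3],[0,-0.0006,0.058,0,0,-0.5,-0.3],[0,-0.0006,0.064,0,0,-0.5,-0.3],[0,-0.0006,0.064,0,0,-0.5,-0.3],[0,-0.0006,0.064,0,0,-0.5,0.9],[0,-0.0006,0.064,0,0,-0.5,0.9],[0,-0.0006,0.064,0,0,-0.5,0.9],[0,-0.0006,0.064,0,0,-0.5,0.9],[0,-0.0006,0.064,0,0,-0.5,0.9]]
  newtons: 15

```text
time_s: 11.45
tool_pos: [0.6484, 0.071, 0.1081]
tool_rot: [-175.9, -3.1, 136.0]
force: [-0.9, -0.8, -1.2]
grip_width: 0.0242
```

>>> arm_command:
  targets:
    - [[0,0,0,0,0,0,0.9],[0,0,0,0,0,0,0.9],[0,0,0,0,0,0,0.9],[0,0,0,0,0,0,0.9]]

```text
time_s: 11.85
tool_pos: [0.6481, 0.0708, 0.1078]
tool_rot: [-175.8, -3.1, 136.0]
force: [-1.6, -0.5, 0.8]
grip_width: 0.0102
```

```bash
python3 m2.py w9.png;python3 - <<'E'
from h import *
p,r=wingpose(.008,36.7);print(p,r);delta(p,r)
p,r=wingpose(.008,0);print(p,r);delta(p,r)
E
```

```text
[0.64814239 0.07082487 0.10784   ] [-175.81601542   -3.09710743  136.00409153] 0.010202829164512829 [-1.64352878 -0.47187876  0.78185467] [ 32.23756199  41.43666623 -61.60439123  83.80371106  34.77221323
  81.41101293  14.69900408]
red 159 [0.64199282 0.09900053 0.09837453] 99.47892
wing top pts 1434 ((643.431640625, 77.75584411621094), (22.77921485900879, 21.747156143188477), 84.61124420166016) 0.13780801451307045 44.831654
slot 115 [0.64339688 0.07659132 0.12793229] 136.89456
plane [-0.08864713 -0.0149202   0.15623024] tilt 0.08989397587271224
[0.64754297 0.07122167 0.1065645 ] [-175.66583243   -3.22410149  135.87796528]
shift [ 0.0006 -0.      0.0013] turn [0.14 0.14 0.12]
[0.64754297 0.07122167 0.1065645 ] [-174.6    0.    99.3]
shift [ 0.0006 -0.      0.0013] turn [ 0.18  0.09 36.82]
```

View pics/w9.png

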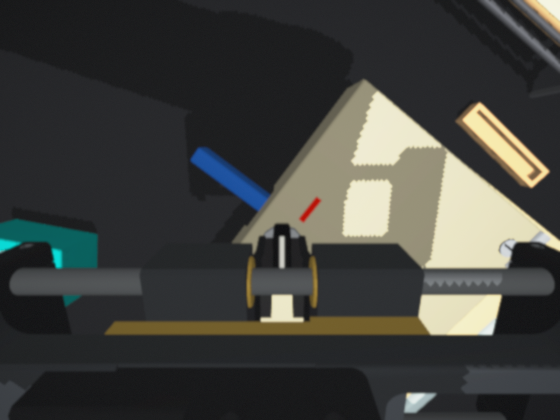

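Gripped across the wing (10.2 mm opening, slot visible at (282,250)). Now turn it about the tool axis.

>>> arm_command:
  targets:
    - [[0,0,0,0,0,4.5,0.9],[0,0,0,0,0,9,0.9],[0,0,0,0,0,13.5,0.9],[0,0,0,0,0,18,0.9],[0,0,0,0,0,22.5,0.9],[0,0,0,0,0,27,0.9],[0,0,0,0,0,31.5,0.9],[0,0,0,0,0,35.5,0.9],[0,0,0,0,0,36.8,0.9],[0,0,0,0,0,36.8,0.9]]

```text
time_s: 12.9
tool_pos: [0.6475, 0.0705, 0.1078]
tool_rot: [-174.7, 0.1, 99.4]
force: [-3.1, -2.1, 2.1]
grip_width: 0.01
```

```bash
python3 m2.py w10.png
```

```text
[0.64753594 0.07049234 0.10775436] [-1.74714128e+02  6.16065130e-02  9.93660894e+01] 0.010016037472021719 [-3.10315662 -2.13189527  2.06034586] [ 28.67289169  37.83168841 -54.56153727  83.95727339  29.55581433
  79.32126798 -18.88082559]
red 174 [0.64285726 0.09446261 0.09823359] 99.36294
wing top pts 1427 ((648.925537109375, 80.21107482910156), (22.809185028076172, 21.614151000976562), 49.7063102722168) 0.13779266388037414 8.01156
slot 85 [0.64790475 0.07874599 0.12725843] 99.39002
plane [-0.08717744 -0.01538989  0.15522621] tilt 0.0885254474747331
```

View pics/w10.png

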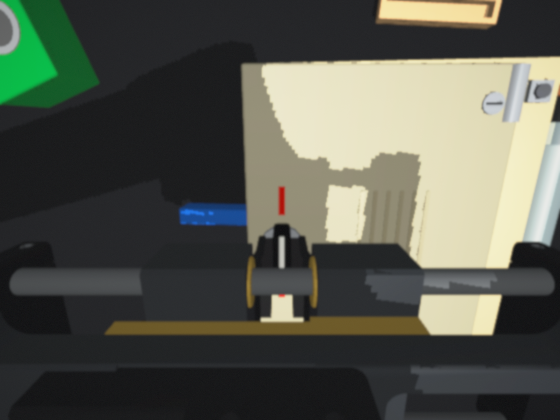

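>>> arm_command:
  targets:
    - [[0,0,0,0,0,0,-0.1],[0,0,0,0,0,0,-0.1],[0,0,0,0,0,0,-0.1],[0,0,0,0,0,0,-0.1],[0,0,-0.02,0,0,0,-0.1],[0,0,-0.05,0,0,0,-0.1],[0,0,-0.09,0,0,0,-0.1],[0,0,-0.09,0,0,0,-0.1]]

```text
time_s: 13.75
tool_pos: [0.6593, 0.0741, 0.2035]
tool_rot: [-175.4, -0.0, 99.3]
force: [1.3, 1.3, 1.5]
grip_width: 0.0474
```

```bash
python3 m2.py w11.png; python3 - <<'E'
from h import *
for zz in(.15,.105):
  delta([.6359,.1078,zz],[180,0,99.3])
c=cam('side');cv2.imwrite('pics/s11.png',cv2.resize(c['img'][120:225,240:400][...,::-1],(800,525),interpolation=cv2.INTER_CUBIC))
E
```

```text
[0.65927737 0.07405083 0.20348445] [-1.75375752e+02 -4.41454785e-02  9.93251843e+01] 0.04737890325112079 [1.34400292 1.27844471 1.53761372] [ 28.08309427  34.82214322 -56.40613271  76.27054807  27.19667278
  87.9723969  -17.00573236]
red 87 [0.64477627 0.08206239 0.09842953] 99.54618
wing top pts 473 ((648.9501342773438, 71.26768493652344), (10.310585975646973, 34.24463653564453), 10.24802303314209) 0.1280522484310345 99.49429
slot 90 [0.65001686 0.06676648 0.12714832] 98.85354
plane [-0.08847443 -0.01506072  0.15616098] tilt 0.08974714257856141
shift [ 0.0374 -0.012   0.0519] turn [-4.84 -0.02  0.04]
shift [ 0.0374 -0.0082  0.0967] turn [-4.84 -0.02  0.04]
```

View pics/w11.png

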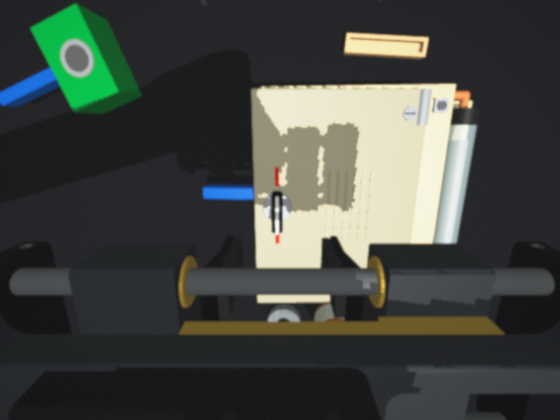

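View pics/s11.png

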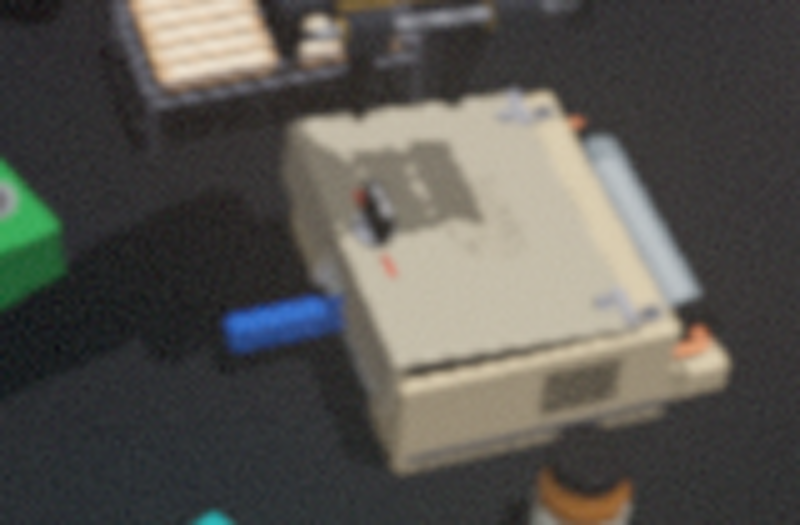

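>>> arm_command:
  targets:
    - [[0.037,-0.0161,0.01,-4.84,0,0,1],[0.0374,-0.0161,0.01,-4.84,0,0,1],[0.0374,-0.013,0.04,-4.84,0,0,1],[0.0374,-0.012,0.052,-4.84,0,0,1],[0.0374,-0.012,0.052,-4.84,0,0,1],[0.0374,-0.012,0.052,-4.84,0,0,1],[0.0374,-0.012,0.052,-4.84,0,0,1]]

```text
time_s: 14.55
tool_pos: [0.6345, 0.1068, 0.1478]
tool_rot: [-179.7, -0.0, 99.3]
force: [0.7, -0.4, 0.1]
grip_width: 0.0032
```

```bash
python3 - <<'E'
from h import *
s=get_obs();print(s['tool_pos'],s['tool_rot'],s['grip_width'],s['force'])
for zz in(.105,.086):
  delta([.6359,.1078,zz],[180,0,99.3])
cam('wrist','w12.png')
E
```

```text
[0.63454002 0.10677683 0.14778012] [-1.79728925e+02 -2.13867452e-02  9.93129673e+01] 0.0031813428550019414 [ 0.73742878 -0.40790952  0.11518217]
shift [0.0008 0.0017 0.0428] turn [-0.27 -0.02  0.01]
shift [0.0008 0.0018 0.0618] turn [-0.27 -0.02  0.01]
```

View pics/w12.png

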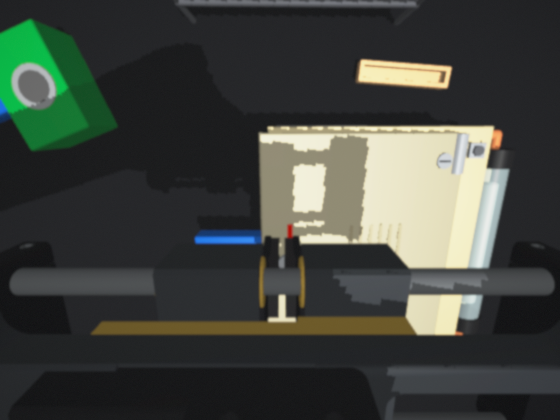

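>>> arm_command:
  targets:
    - [[0.001,0.003,0.02,-0.27,0,0,1],[0.001,0.004,0.035,-0.27,0,0,1],[0.001,0.004,0.044,-0.27,0,0,1],[0.001,0.004,0.049,-0.27,0,0,1],[0.001,0.004,0.053,-0.27,0,0,1],[0.001,0.004,0.053,-0.27,0,0,1]]

```text
time_s: 15.2
tool_pos: [0.637, 0.108, 0.0939]
tool_rot: [-179.9, 0.0, 99.3]
force: [-1.4, -1.5, 2.7]
grip_width: 0.0003
```

>>> arm_command:
  targets:
    - [[0,0,0.003,0,0,0,1],[0,0,0.006,0,0,0,1],[0,0,0.008,0,0,0,1],[0,0,0.009,0,0,0,1],[0,0,0.009,0,0,0,1]]

```text
time_s: 15.7
tool_pos: [0.6373, 0.1082, 0.0865]
tool_rot: [-179.9, 0.1, 99.3]
force: [-4.3, -1.5, 8.9]
grip_width: 0.0007
```

>>> arm_command:
  targets:
    - [[0,0,0.002,0,0,0,1],[0,0,0.004,0,0,0,1],[0,0,0.004,0,0,0,1],[0,0,0.004,0,0,0,1]]

```text
time_s: 16.1
tool_pos: [0.6373, 0.1082, 0.0863]
tool_rot: [-180.0, 0.2, 99.3]
force: [-12.1, -4.4, 28.5]
grip_width: 0.0007
```

>>> arm_command:
  targets:
    - [[0,0,-0.001,0,0,0,1],[0,0,-0.001,0,0,0,1],[0,0,-0.001,0,0,0,1]]

```text
time_s: 16.4
tool_pos: [0.6373, 0.1082, 0.0863]
tool_rot: [-180.0, 0.1, 99.3]
force: [-11.0, -4.3, 24.5]
grip_width: 0.0005
```

```bash
python3 m2.py w13.png; python3 - <<'E'
from h import *
for n in('side','top'):
  c=cam(n);W=cloud(c);z=W[...,2]
  if n=='side': cv2.imwrite('pics/s13.png',cv2.resize(c['img'][120:225,240:400][...,::-1],(800,525),interpolation=cv2.INTER_CUBIC))
  else: cv2.imwrite('pics/t13.png',c['img'][...,::-1])
  u=np.array([.987,.1616]);v=np.array([-.1616,.987])
  d=W[...,:2]-np.array([.6459,.071]);ux=d@u-.064;uy=d@v
  for a,b in((-.05,-.03),(-.03,0),(0,.03),(.03,.06)):
    m=(ux>a)&(ux<b)&(abs(uy)<.09)&(z>.07)&(z<.11);print(n,a,m.sum(),np.median(z[m]) if m.any() else None)
  m=(abs(ux+.08)<.006)&(abs(uy)<.09)&(z>.07)&(z<.11);print('front',m.sum(),np.median(z[m]) if m.any() else None)
  I=c['img'].astype(int);b=(I[...,2]>I[...,0]+60)&(I[...,2]>I[...,1]+50)&(abs(uy)<.03)&(ux<-.07)&(ux>-.25)
  if b.any(): print('bar ux',ux[b].min(),ux[b].max(),'uy',np.median(uy[b]),b.sum())
E
```

```text
[0.63730563 0.10821378 0.08628933] [-1.79959657e+02  1.45595281e-01  9.93165232e+01] 0.00045975464224698784 [-10.96148041  -4.30039628  24.49596223] [ 28.70993255  34.86424826 -55.6815181   91.09239359  30.23230679
  70.34770144 -23.34134318]
side -0.05 226 0.0864620755736919
side -0.03 373 0.08650620414422094
side 0 391 0.08653305449057103
side 0.03 377 0.08665528709576065
front 222 0.08582185140744059
bar ux -0.1556341312431159 -0.08439750466593149 uy -0.0067515677060134595 140
top -0.05 233 0.08664215222336269
top -0.03 366 0.08654413753008994
top 0 373 0.08661171574385973
top 0.03 355 0.08652907360197482
front 138 0.08623331635225451m2.py:9: RuntimeWarning: Mean of empty slice.
  print('red',red.sum(),W[red].mean(0),lin(red))
  ret = um.true_divide(
Traceback (most recent call last):
  File "m2.py", line 9, in <module>
    print('red',red.sum(),W[red].mean(0),lin(red))
                                         ~~~^^^^^
  File "m2.py", line 8, in lin
    P=W[m];vx,vy,x,y=cv2.fitLine(P[:,:2].astype(np.float32),cv2.DIST_HUBER,0,.001,.001).ravel();return np.degrees(np.arctan2(vy,vx))%180
                     ~~~~~~~~~~~^^^^^^^^^^^^^^^^^^^^^^^^^^^^^^^^^^^^^^^^^^^^^^^^^^^^^^^
cv2.error: OpenCV(4.12.0) /io/opencv/modules/imgproc/src/linefit.cpp:50: error: (-215:Assertion failed) count > 0 in function 'fitLine2D_wods'
```

View pics/s13.png

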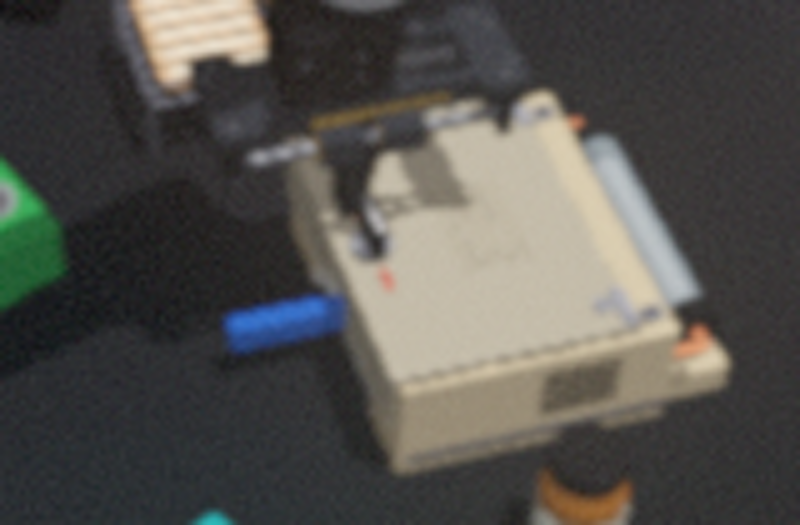

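View pics/t13.png

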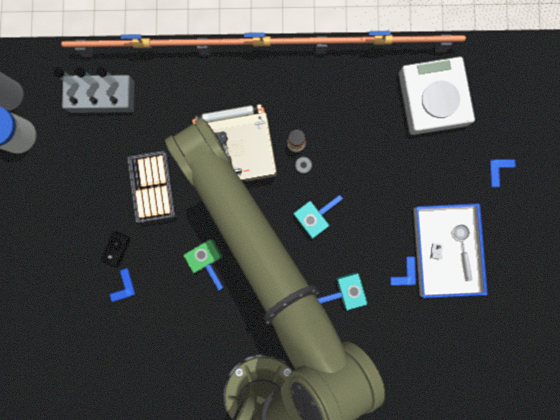

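View pics/w13.png

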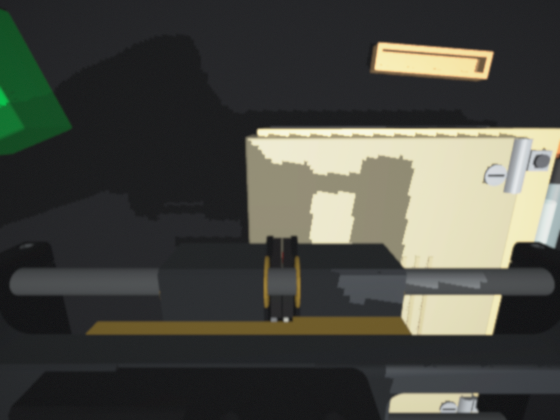

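```bash
python3 - <<'E'
from h import *
print(sign_off())
s=get_obs();print(s['time_s'],s['tool_pos'],s['force'])
E
```

```text
the job is handed in; nothing more can be done
None
the job is handed in; nothing more can be done
```

The job is done in the order asked, and I handed it in about 17 s in, with the closed fingers still holding the panel shut.

1. **Cassette:** I gripped the blue bar and pushed the cassette straight in until the force rose at the stop. The last side view put the bar's end at x = -155.6 mm in the unit's frame, against -156 mm expected when home.
2. **Wing:** I gripped it across the bar and turned it about 37° clockwise. While still gripped, the slot read 99.4° against 99.4° for the red marks. After release, the bar read 99.5° and the partly hidden slot 98.9°, both well inside the pin's 0.2 rad (about 11°) tolerance.
3. **Panel:** I pressed it down beside the wing until it stopped, and it holds at about 25 N. Depth readings show the upper face level at 86 to 87 mm from front to back in both the side and top views.

- **Failed check:** the last automatic wrist-camera measurement of the wing failed because the fingers hid the red marks. The wing's alignment after pressing therefore rests on the earlier reading and on the panel closing fully.
- **Bystanders:** I compared the other things on the bench by eye only. In the last top view everything visible was in its place, but the arm hid the loose boat there; the wrist view showed it beside the unit.

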